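Fit the drive sleeve on the sauce mixer's shaft

ROBOT

A 7-joint arm with a two-finger parallel gripper is mounted at the origin on the work surface. World frame = base frame: x ahead of the robot, y to its left, z up, the work surface at z = 0. Lengths are in m, angles in rad, forces in N, time in s.
With the tool pointing down it reaches from about 0.425 to 0.925 m from the base axis. Payload 6.8 kg.
Tool frame: the origin (TCP) lies midway between the tips of the shut fingers; the grasp point (between the pads) lies 19 mm behind it (r.grip_depth is the distance from the TCP to the grasp point, in m); z points along the fingers, y is the line along which they close (so a half turn about z gives the same grasp; the last joint's range is limited). The gripper opens to 85 mm and grips with 20 to 120 N. Pads are 22 mm wide; open, the fingers measure 114 mm over their backs; the gripper's body (76 mm by 85 mm) begins 54 mm behind the grasp point. The pads swing forward as they close: fully open they stand 13 mm farther back than shut.
Start: joints at [1.241, 0.477, 0.022, 1.555, -0.011, 1.109, -0.083], TCP at [0.148, -0.658, 0.231] pointing down, gripper open.
Joint ranges: [-2.96, 2.96], [-0.34, 2.1], [-1.41, 1.46], [0.24, 2.44], [-1.37, 4.51], [0.17, 1.92], [-2.96, 2.96]. Speed limits (rad/s): [2.39, 2.39, 3.14, 3.14, 3.14, 3.14, 3.14].

INTERFACE

Orientations are given as a rotation vector (axis times angle).
In Python, from bench import telemetry, grab_frame, calibration, order, silhouettes, r gives the robot as it stands.
- The arm moves only by the tool apply_moves, never from a script. Its argument "moves" is a list of rows, each a list of 7 numbers: the turn, a rotation vector about the tool's x, y, z scaled (see below), then the shift along the tool's x, y, z scaled (see below), then the opening, from -1 (shut) to 1 (fully open). A call has exactly 8 rows; each row shifts and turns the commanded pose from where the row before left it, along the tool's axes as they then stand; what a row does not reach is not made up. The controller multiplies each number of a shift by 1000 mm and each number of a turn by 6 degrees. A row lasts 1/12 s, in which the tool goes at most 41.7 mm and 7.16 degrees, less where a joint would pass 70% of its speed; a pose out of reach is approached as far as the arm can. A call with a number of a shift or a turn outside -1 to 1 is refused whole. A call with a gripper value outside its range is refused whole. The fingers move at their own pace and stop on an object; "grip_force" is the grip in N (left out, the last holds). Time passes only in rows, so rows that do not move let the fingers close, or fill a call up. It gives the time, the measured TCP pose, the force, the opening and the grip force at its end, in the units of the state.
- telemetry.get_obs(): the state, without advancing time (a new reading comes with each control period).
- grab_frame(name): name is "side" or "top" or "wrist"; returns the picture (384x512x3 uint8, blue, green, red); there is no depth.
- calibration(name): a dict with "fx", "fy", "cx", "cy" (pixels), "world_from_camera" (4x4, takes a point from camera to world coordinates); the wrist camera has in their place "mount" (4x4, takes a point from camera to tool coordinates, whose origin is the TCP and whose axes are the flange's). Camera axes: x right, y down, z forward; pixel columns grow to the right and rows downward; lengths in m; the calibration is good to about 2 mm. A picture is of the moment at which its call begins: read the wrist's pose just before it. calibration takes no time and is no camera call.
- order.hand_in(): hands the job in; it is judged then, once.
Trained networks look in the newest picture that a camera, given by its name, has taken for a name from the list of things; names that differ only in an ending like _2 or _b are one class to them, and where a whole thing is asked for, a point or a joint stands for the part that bears it (a point fixed in the world has none). Each returns a list of dicts, best first, with "p" (0 to 1); they miss things now and then, are a little off and sometimes report something else, mostly with a low value. They report only what shows in the picture. A call takes as long as a camera call.
- silhouettes(thing, camera): "mask" (384x512 bool, what is visible of it) and "extent" ([centre column, centre row, width, height] in pixels, round what is visible of it).
The state is a dict: "clock": time; "joints": joint angles; "qvel": joint speeds; "tau": joint torques, N m; "tcp_pos": TCP position; "orientation": TCP orientation; "contact_force": force on the tool from outside, world axes, zero at the start; "moment": the same for the moment, N m; "grip_width": finger opening in m; "gripper_force": force on a finger pad.
Only numpy, scipy, OpenCV 4.12 (cv2) and the standard library are available. Lean on these libraries where they do the work, as an engineer would, in place of code of your own. Each camera call takes 0.05 s, during which the arm holds its last target. There are 200 camera calls.

TASK

Slide the drive sleeve, orange head up, down over the mixer's upright shaft and, pressing only lightly, turn it by feel until the slots in its foot drop over the drive cross and it sits upright and fully home on the flange; then let go of it. Keep it under control all the way down: do not let it fall down the shaft or ram it. Leave the two jars and the sauce bottle standing where they are.

Things in the scene. Friction and masses are not known exactly. Their poses are not given: they have to be found in the camera images.
- sleeve: Loose 62 mm tall steel sleeve, about 180 g, upright on the table. Origin: centre of underside; z up the 22 mm through bore. Foot (z 0-14 mm): four teeth, with four open slots between along its own +-x and +-y, 8.5 mm wide at least, 14 mm deep. Tube 36 mm in diameter (z 14-34). Square orange head 36 x 36 mm (z 34-62), faces square to x and y. Same after each quarter turn.
- mixer: White table-top mixer base, bowl off, fixed, 200 x 240 x 100 mm high, black control panel on its -x side. On top a round steel plate 140 mm wide (up to z 112 mm), then a flange 60 mm wide (up to 120 mm), on which an upright steel shaft stands. Origin: centre of its underside, straight below the shaft; z up.
- seat (a point): Point on the shaft's axis at the flange's upper face, 120 mm above the table: the seated sleeve's underside rests here.
- cross (a point): Brass drive cross round the foot of the shaft (point: on the axis, 10 mm above seat, at its top). Four arms at 90 degrees, 5.5 mm wide, 10 mm high, reaching 16.5 mm from the axis. Cannot be turned by hand; its angle varies, is not reported and is independent of the mixer's yaw. An unaligned sleeve rests on it, 10 mm above seat; aligned within about 0.12 rad it goes down freely.
- shaft_top (a point): Centre of the shaft's top end, 70 mm above the seat point. The shaft is 20 mm in diameter with a 2 mm chamfer at the top; sleeve clearance 1 mm all round. It stands 8 mm out of the seated sleeve.
- chilli_jar: Loose red sauce jar with red cap, 64 mm in diameter, 75 mm tall; origin at the centre of its underside. Leave alone.
- bean_jar: Loose brown jar with brass cap, 60 mm in diameter, 70 mm tall; origin at the centre of its underside. Leave alone.
- sauce_bottle: Loose red sauce bottle with red cap, 60 mm in diameter, 190 mm tall, beside the mixer; origin at the centre of its underside. Leave alone.

How it is judged:
On the way:
1. the sleeve has been slid, upright, over the shaft top: underside at least 10 mm below the shaft's end (horizontal distance between sleeve and seat below 0.004 m and angle between sleeve's own z axis and vertical below 0.08 rad and z of sleeve in the frame of seat below 0.06 m), for 0.1 s.
At the end, for the whole second after the job is handed in: The sleeve sits on the flange with its slots over the drive cross: underside within 3 mm of the seat height, within 4 mm of the shaft axis, tilted less than 0.08 rad, head up, at rest; jars and bottle upright within 30 mm of where they stood (horizontal distance between sleeve and seat below 0.004 m and angle between sleeve's own z axis and vertical below 0.08 rad and z of sleeve in the frame of seat between -0.003 and 0.003 m and linear speed of sleeve below 0.02 m/s and distance of each of chilli_jar, bean_jar, sauce_bottle from where it was at the start of the episode below 0.03 m and angle between each of chilli_jar, bean_jar, sauce_bottle's own z axis and vertical below 0.35 rad); the robot touches nothing.
It fails at once if the chilli jar is moved by more than 30 mm or tipped over (distance of chilli_jar from where it was at the start of the episode above 0.03 m or angle between chilli_jar's own z axis and vertical above 0.35 rad).
It fails at once if the bean jar is moved by more than 30 mm or tipped over (distance of bean_jar from where it was at the start of the episode above 0.03 m or angle between bean_jar's own z axis and vertical above 0.35 rad).
It fails at once if the sauce bottle is moved by more than 30 mm or tipped over (distance of sauce_bottle from where it was at the start of the episode above 0.03 m or angle between sauce_bottle's own z axis and vertical above 0.35 rad).
It fails at once if the sleeve falls down the shaft (faster than 0.6 m/s over the mixer's shaft) (horizontal distance between sleeve and seat below 0.01 m and z of sleeve in the frame of seat below 0.08 m and linear speed of sleeve above 0.6 m/s).
It fails at once if the sleeve is rammed against the mixer with more than 50 N (contact force between sleeve and mixer above 50 N).
It also fails if it takes over 56 s, if anything falls off the work surface, if the arm or the gripper's body presses on something with over 40 N, if the wrist force passes 120 N, or if a joint passes its speed limit or range.

## Working session

There is one attempt and no reset: what is moved stays moved. The work goes in short steps, Python scripts to look and compute and a tool call to move; the robot and the scene stay as the last step left them, time stands still between calls to the robot, and variables do not carry over. Pictures are saved under pics/ and viewed, at most 10 in all, crops included, and the job is handed in when it is done.

Besides the shell and the picture viewer there is one more tool, called after "Call:" as name([rows], argument=value, ...), one row to a line, values as JSON. apply_moves: Moves the arm, as the interface text tells. Its arguments: {"type":"object","properties":{"moves":{"type":"array"},"grip_force":{"type":"number"}},"required":["moves"]}

```bash
mkdir -p pics
cat > h.py <<'E'
import numpy as np, cv2
from scipy.spatial.transform import Rotation as R
from bench import telemetry, grab_frame, calibration, order, silhouettes, r
def ray(c,u,v):
    T=np.array(c["world_from_camera"]); d=T[:3,:3]@np.array([(u-c["cx"])/c["fx"],(v-c["cy"])/c["fy"],1]); return T[:3,3],d
def atz(c,u,v,z):
    o,d=ray(c,u,v); return o+d*(z-o[2])/d[2]
def proj(c,p):
    T=np.linalg.inv(np.array(c["world_from_camera"])); q=T[:3,:3]@np.array(p)+T[:3,3]; return c["fx"]*q[0]/q[2]+c["cx"],c["fy"]*q[1]/q[2]+c["cy"]
def wristcal():
    s=telemetry.get_obs(); T=np.eye(4); T[:3,:3]=R.from_rotvec(s["orientation"]).as_matrix(); T[:3,3]=s["tcp_pos"]
    c=dict(calibration("wrist")); c["world_from_camera"]=T@np.array(c["mount"]); return c
E
python3 - <<'E'
from h import *
s=telemetry.get_obs(); print({k:np.round(v,3) for k,v in s.items()})
ims=[grab_frame(n) for n in("side","top","wrist")]
for n,i in zip(("side","top","wrist"),ims): cv2.imwrite(f"pics/{n}0.png",i)
for n in("side","top"):
    c=calibration(n); print(n,c["fx"],np.round(c["world_from_camera"],3).tolist())
    for t in("sleeve","mixer","chilli_jar","bean_jar","sauce_bottle"):
        for d in silhouettes(t,n)[:2]: print(n,t,round(d["p"],2),np.round(d["extent"],1))
print(np.round(calibration("wrist")["mount"],3).tolist())
E
```

```text
{'clock': np.float64(0.0), 'joints': array([ 1.241,  0.478,  0.022,  1.556, -0.012,  1.109, -0.083]), 'qvel': array([ 0.001,  0.001, -0.   , -0.002,  0.002, -0.001, -0.   ]), 'tau': array([-1.0000e-03, -5.9645e+01,  1.6080e+00, -2.8120e+01,  1.2000e-02,
        9.0000e-03, -0.0000e+00]), 'tcp_pos': array([ 0.148, -0.658,  0.23 ]), 'orientation': array([-3.121, -0.348,  0.   ]), 'contact_force': array([ 0.138, -0.71 ,  0.91 ]), 'moment': array([-0.016, -0.005,  0.018]), 'gripper_force': np.float64(0.0), 'grip_width': np.float64(0.086)}
side 481.36449978300334 [[-0.888, -0.244, 0.389, -0.067], [-0.459, 0.479, -0.748, 1.159], [-0.004, -0.843, -0.537, 0.901], [0.0, 0.0, 0.0, 1.0]]
side sleeve 0.59 [260.9 173.8  10.8  15.2]
side mixer 0.66 [226.2 226.   96.9  83.8]
side chilli_jar 0.86 [279.1 159.4  13.6  23.9]
side bean_jar 0.63 [307.  182.4  14.8  25.9]
side bean_jar 0.2 [227.  227.4  98.4  86.9]
side sauce_bottle 0.79 [153.7 283.1  28.2  72.3]
top 422.31408453147765 [[-0.018, -0.98, 0.196, 0.303], [-1.0, 0.014, -0.019, 0.094], [0.016, -0.197, -0.98, 1.218], [0.0, 0.0, 0.0, 1.0]]
top sleeve 0.61 [340.4 160.8  15.5  20.4]
top mixer 0.7 [227.9 183.2  93.5  80.5]
top chilli_jar 0.95 [390.6 164.6  29.3  30.3]
top chilli_jar 0.68 [224.4 184.2  92.9  80.7]
top bean_jar 0.71 [224.9 183.3  92.7  83.3]
top bean_jar 0.59 [354.  223.1  28.3  26.2]
top sauce_bottle 0.89 [102.8 180.8  39.3  32.1]
[[-0.001, -0.961, -0.278, 0.07], [1.0, -0.001, 0.0, 0.0], [-0.001, -0.278, 0.961, -0.144], [0.0, 0.0, 0.0, 1.0]]
```

Run:
```python
import cv2,numpy as np
t=cv2.imread("pics/top0.png");s=cv2.imread("pics/side0.png")
# left: top view crop cols 80..420 rows 120..260 x2.3 ; below: side crop
a=cv2.resize(t[110:250,80:430],None,fx=2,fy=2,interpolation=cv2.INTER_CUBIC)
b=cv2.resize(s[140:290,130:330],None,fx=2,fy=2,interpolation=cv2.INTER_CUBIC)
o=np.zeros((580,800,3),np.uint8);o[:280,:700]=a;o[280:580,:400]=b
o[280:580,400:800]=cv2.resize(cv2.imread("pics/wrist0.png"),(400,300))
cv2.imwrite("pics/v1.png",o)
```

```text
(no output)
```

View pics/v1.png

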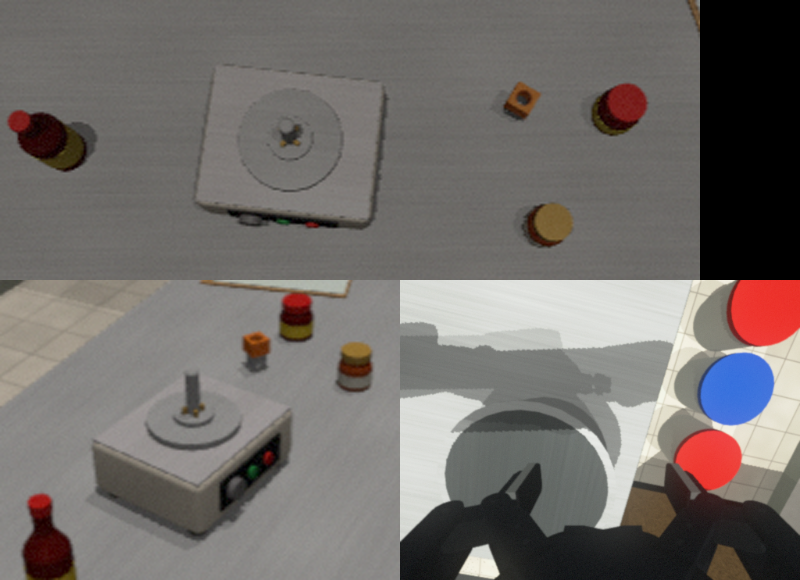

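The top view shows the sleeve near pixel (340,160), with its square head rotated and a jar on either side. The mixer shaft top is near (225,173). The bottle is to the left at (103,181).

Run:
```python
from h import *
c=calibration("top"); im=cv2.imread("pics/top0.png")
for nm,u,v,z in(("sleevetop",340.5,159.3,.062),("chilli",393,162,.075),("bean",355,222,.07),("platec",225,180,.112),("shafttop",225,172.5,.19),("bottlecap",89.5,170.5,.19)):
    print(nm,np.round(atz(c,u,v,z),4))
cs=calibration("side")
for nm,p in(("shaft",atz(c,225,172.5,.19)),("sleeve",atz(c,340.5,159.3,.062))): print(nm,np.round(proj(cs,p),1))
s=telemetry.get_obs(); M=R.from_rotvec(s["orientation"]).as_matrix(); print(np.round(M,3))
hsv=cv2.cvtColor(im,cv2.COLOR_BGR2HSV); m=cv2.inRange(hsv,(5,120,60),(20,255,255)); m[:,:325]=0;m[:,358:]=0;m[:145]=0;m[180:]=0
k=cv2.findContours(m,0,2)[0]; k=max(k,key=cv2.contourArea); print(cv2.minAreaRect(k))
cv2.imwrite("pics/x.png",im)
```

```text
sleevetop [ 0.6158 -0.1619  0.062 ]
chilli [ 0.6025 -0.3066  0.075 ]
bean [ 0.4356 -0.1901  0.07  ]
platec [0.5491 0.1626 0.112 ]
shafttop [0.5509 0.1577 0.19  ]
bottlecap [0.5606 0.4943 0.19  ]
shaft [227.  183.7]
sleeve [258.2 168.7]
[[ 0.976  0.22   0.   ]
 [ 0.22  -0.976  0.   ]
 [ 0.    -0.    -1.   ]]
((340.6911315917969, 159.5146942138672), (12.690895080566406, 14.57737922668457), 30.963754653930664)
```

Call:
apply_moves([
  [0,0,0,0.033,-0.022,-0.001,1],
  [0,0,0,0.033,-0.022,-0.001,1],
  [0,0,0,0.033,-0.022,-0.001,1],
  [0,0,0,0.033,-0.022,-0.001,1],
  [0,0,0,0.033,-0.022,-0.001,1],
  [0,0,0,0.033,-0.022,-0.001,1],
  [0,0,0,0.033,-0.022,-0.001,1],
  [0,0,0,0.033,-0.022,-0.001,1],
])

```text
clock: 1.32
tcp_pos: [0.3684, -0.4272, 0.2397]
orientation: [3.122, 0.347, 0.001]
contact_force: [1.2, 0.2, -0.7]
grip_width: 0.0854
gripper_force: 0.0
```

Call:
apply_moves([
  [0,0,0,0.033,-0.022,-0.001,1],
  [0,0,0,0.033,-0.022,-0.001,1],
  [0,0,0,0.033,-0.022,-0.001,1],
  [0,0,0,0.033,-0.022,-0.001,1],
  [0,0,0,0.033,-0.022,-0.001,1],
  [0,0,0,0.033,-0.022,-0.001,1],
  [0,0,0,0.033,-0.022,-0.001,1],
  [0,0,0,0.033,-0.022,-0.001,1],
])

```text
clock: 1.98
tcp_pos: [0.5873, -0.1975, 0.2477]
orientation: [3.122, 0.347, 0.001]
contact_force: [0.5, -0.7, -0.2]
grip_width: 0.0853
gripper_force: 0.0
```

Call:
apply_moves([
  [0,0,0,0.038,-0.029,-0.001,1],
  [0,0,1,0,0,0,1],
  [0,0,1,0,0,0,1],
  [0,0,1,0,0,0,1],
  [0,0,1,0,0,0,1],
  [0,0,1,0,0,0,1],
  [0,0,0,0,0,0,1],
  [0,0,0,0,0,0,1],
])

```text
clock: 2.65
tcp_pos: [0.6129, -0.167, 0.2482]
orientation: [3.106, -0.467, 0.0]
contact_force: [0.3, -0.2, 0.0]
grip_width: 0.0855
gripper_force: 0.0
```

Run:
```python
from h import *
c=wristcal(); im=grab_frame("wrist"); cv2.imwrite("pics/w1.png",im)
s=telemetry.get_obs(); print({k:np.round(s[k],3) for k in("clock","tcp_pos","orientation","joints","contact_force")})
```

```text
{'clock': np.float64(2.7), 'tcp_pos': array([ 0.613, -0.167,  0.248]), 'orientation': array([ 3.107, -0.467,  0.   ]), 'joints': array([ 0.266,  0.402, -0.132,  1.63 ,  0.057,  1.113, -1.75 ]), 'contact_force': array([ 0.201,  0.682, -0.654])}
```

View pics/w1.png

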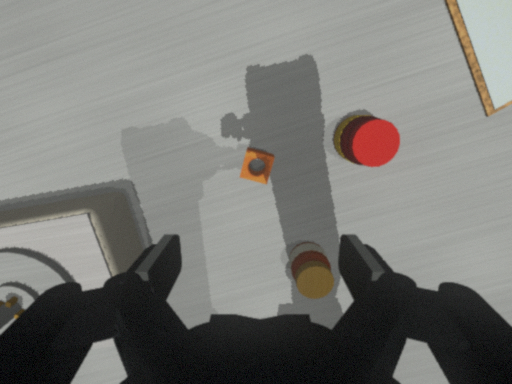

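The wrist view shows the sleeve's orange head near pixel (257,166), slightly rotated relative to the gripper. Both jars are clear of it. I'll fit its pose by silhouette.

```bash
cat >> h.py <<'E'
from scipy.optimize import minimize
def fitsleeve(c,m,x0,z0=0.034,z1=0.062):
    def hull(p,sc=4):
        a=p[2]; A=np.array([[np.cos(a),-np.sin(a)],[np.sin(a),np.cos(a)]])
        pts=[proj(c,[*(A@np.array(q)*.018+p[:2]),z]) for q in((1,1),(1,-1),(-1,-1),(-1,1)) for z in(z0,z1)]
        return cv2.convexHull(np.float32(pts))
    S=8; big=cv2.resize(m,None,fx=S,fy=S,interpolation=cv2.INTER_LINEAR)>127
    u,v=map(int,proj(c,[x0[0],x0[1],.05])); w=60
    sub=big[(v-w)*S:(v+w)*S,(u-w)*S:(u+w)*S]
    def cost(q):
        p=[q[0]/100,q[1]/100,q[2]]; k=(hull(p)-np.float32([u-w,v-w])+.5)*S; o=np.zeros(sub.shape,np.uint8)
        cv2.fillPoly(o,[np.round(k).astype(int)],1); return (o.astype(bool)^sub).sum()/S/S
    best=min((minimize(cost,[x0[0]*100,x0[1]*100,a],method="Nelder-Mead",options=dict(initial_simplex=np.array([[x0[0]*100,x0[1]*100,a]]*4)+np.vstack([np.zeros(3),np.diag([.6,.6,.2])]),xatol=.002,fatol=.05)) for a in x0[2]+np.array([-.3,0,.3])),key=lambda s:s.fun)
    return best.x/[100,100,1],best.fun,sub.sum()/S/S
def orange(im,u,v,w=30):
    h=cv2.cvtColor(im,cv2.COLOR_BGR2HSV); m=cv2.inRange(h,(5,120,60),(20,255,255)); o=np.zeros_like(m); o[v-w:v+w,u-w:u+w]=m[v-w:v+w,u-w:u+w]
    return cv2.morphologyEx(o,cv2.MORPH_CLOSE,np.ones((15,15),np.uint8))
E
python3 - <<'E'
from h import *
s=telemetry.get_obs(); c=wristcal(); M=R.from_rotvec(s["orientation"]).as_matrix()
yaw=np.arctan2(M[1,0],M[0,0]); print("toolyaw",np.degrees(yaw))
p,f,n=fitsleeve(c,orange(cv2.imread("pics/w1.png"),257,166),[.616,-.162,-.45]); print(p[:2],np.degrees(p[2]),f,n)
ct=calibration("top"); q,f,n=fitsleeve(ct,orange(cv2.imread("pics/top0.png"),340,160,15),[.616,-.162,-.45]); print(q[:2],np.degrees(q[2]),f,n)
d=p[:2]-s["tcp_pos"][:2]; print("tool shift",M[:2,:2].T@d)
E
```

```text
toolyaw -17.10041636030205
[ 0.61903105 -0.16480016] -34.346392333211014 59.546875 835.625
[ 0.61920207 -0.16494177] -33.89211231868835 14.328125 185.625
tool shift [ 0.00521028 -0.00385681]
```

Call:
apply_moves([
  [0,0,1,0,0,0,1],
  [0,0,1,0,0,0,1],
  [0,0,0.85,0,0,0,1],
  [0,0,0,0.0039,-0.0052,0.03,1],
  [0,0,0,0,0,0.035,1],
  [0,0,0,0,0,0.035,1],
  [0,0,0,0,0,0.03,1],
  [0,0,0,0,0,0.02,1],
])

```text
clock: 3.37
tcp_pos: [0.6173, -0.1646, 0.0949]
orientation: [3.002, -0.924, -0.006]
contact_force: [-0.3, 0.3, 0.8]
grip_width: 0.0852
gripper_force: 0.0
```

Call:
apply_moves([
  [0,0,0,0,0,0.025,1],
  [0,0,0,0,0,0.02,1],
  [0,0,0,0,0,0.015,1],
  [0,0,0,0,0,0.009,1],
  [0,0,0,0,0,0,1],
  [0,0,0,0,0,0,1],
  [0,0,0,0,0,0,1],
  [0,0,0,0,0,0,1],
])

```text
clock: 4.03
tcp_pos: [0.6201, -0.1652, 0.0306]
orientation: [-3.001, 0.928, -0.004]
contact_force: [-0.6, -0.1, -0.4]
grip_width: 0.0852
gripper_force: 0.0
```

Run:
```python
from h import *
s=telemetry.get_obs(); M=R.from_rotvec(s["orientation"]).as_matrix()
print(s["tcp_pos"],np.degrees(np.arctan2(M[1,0],M[0,0])),s["joints"],s["contact_force"])
d=np.array([.6191,-.1649])-s["tcp_pos"][:2]; print("tool shift",M[:2,:2].T@d)
```

```text
[ 0.62007718 -0.16519488  0.03058706] -34.37762215103361 [ 0.21314162  0.65682041 -0.06889076  1.7733315   0.0645416   0.71122095
 -2.06106826] [-0.56975755 -0.05465966 -0.37971039]
tool shift [-0.000973    0.00030838]
```

Call:
apply_moves([
  [0,0,0,-0.001,0.0003,0,0.2],
  [0,0,0,0,0,0,-0.2],
  [0,0,0,0,0,0,-1],
  [0,0,0,0,0,0,-1],
  [0,0,0,0,0,0,-1],
  [0,0,0,0,0,0,-1],
  [0,0,0,0,0,0,-1],
  [0,0,0,0,0,0,-1],
], grip_force=50)

```text
clock: 4.7
tcp_pos: [0.6183, -0.1647, 0.0296]
orientation: [-3.001, 0.929, -0.001]
contact_force: [-1.4, -0.2, 5.9]
grip_width: 0.0355
gripper_force: 49.7
```

Call:
apply_moves([
  [0,0,0,0,0,0,-1],
  [0,0,0,0,0,-0.01,-1],
  [0,0,0,0,0,-0.03,-1],
  [0,0,0,0,0,-0.035,-1],
  [0,0,0,0,0,-0.035,-1],
  [0,0,0,0,0,-0.035,-1],
  [0,0,0,0,0,-0.035,-1],
  [0,0,0,0,0,-0.035,-1],
])

```text
clock: 5.37
tcp_pos: [0.6173, -0.1645, 0.246]
orientation: [3.001, -0.929, -0.001]
contact_force: [0.5, -0.4, -1.3]
grip_width: 0.0352
gripper_force: 49.9
```

Run:
```python
from h import *
s=telemetry.get_obs(); M=R.from_rotvec(s["orientation"]).as_matrix()
print(s["tcp_pos"],np.degrees(np.arctan2(M[1,0],M[0,0])),s["contact_force"],s["grip_width"])
T=np.array([.550,.158]); d=T-s["tcp_pos"][:2]; print("tool shift to shaft",M[:2,:2].T@d)
im=grab_frame("wrist"); cv2.imwrite("pics/w2.png",im)
```

```text
[ 0.61732018 -0.16452271  0.24598759] -34.392660069812486 [ 0.48781427 -0.38668201 -1.28177687] 0.03524952221426575
tool shift to shaft [-0.23773222 -0.22811464]
```

View pics/w2.png

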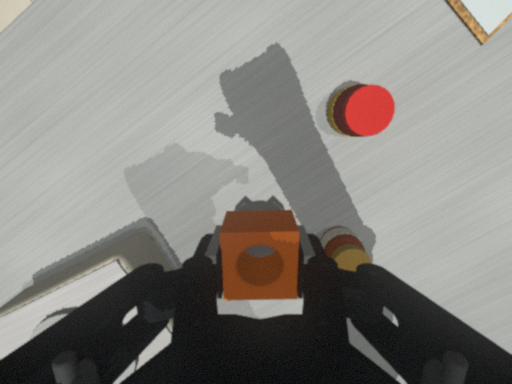

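The sleeve is held upright and square between the pads, with its head at (260,255). Next I move to where the wrist camera looks straight down on the shaft.

Call:
apply_moves([
  [0,0,0,-0.02,-0.012,-0.007,-1],
  [0,0,0,-0.034,-0.021,0,-1],
  [0,0,0,-0.034,-0.021,0,-1],
  [0,0,0,-0.034,-0.021,0,-1],
  [0,0,0,-0.034,-0.021,0,-1],
  [0,0,0,-0.034,-0.021,0,-1],
  [0,0,0,-0.034,-0.021,0,-1],
  [0,0,0,-0.034,-0.021,0,-1],
])

```text
clock: 6.08
tcp_pos: [0.4935, 0.1136, 0.2512]
orientation: [3.001, -0.929, 0.0]
contact_force: [2.1, 0.3, -2.0]
grip_width: 0.0354
gripper_force: 50.0
```

Call:
apply_moves([
  [0,0,-1,-0.014,-0.008,-0.007,-1],
  [0,0,-1,0,0,0,-1],
  [0,0,-1,0,0,0,-1],
  [0,0,-1,0,0,0,-1],
  [0,0,-1,0,0,0,-1],
  [0,0,-1,0,0,0,-1],
  [0,0,-1,0,0,0,-1],
  [0,0,-1,0,0,0,-1],
])

```text
clock: 6.75
tcp_pos: [0.4875, 0.1266, 0.258]
orientation: [3.118, 0.38, -0.001]
contact_force: [-0.1, -0.1, -1.4]
grip_width: 0.0354
gripper_force: 49.9
```

Call:
apply_moves([
  [0,0,-1,0,0,0,-1],
  [0,0,-1,0,0,0,-1],
  [0,0,0,0,0,0,-1],
  [0,0,0,0,0,0,-1],
  [0,0,0,0,0,0,-1],
  [0,0,0,0,0,0,-1],
  [0,0,0,0,0,0,-1],
  [0,0,0,0,0,0,-1],
])

```text
clock: 7.42
tcp_pos: [0.4879, 0.1269, 0.2582]
orientation: [3.064, 0.695, -0.0]
contact_force: [-0.7, -0.3, -1.4]
grip_width: 0.0357
gripper_force: 49.9
```

Run:
```python
from h import *
s=telemetry.get_obs(); M=R.from_rotvec(s["orientation"]).as_matrix()
print(s["tcp_pos"],s["orientation"],np.degrees(np.arctan2(M[1,0],M[0,0])),s["joints"][6],s["contact_force"])
c=wristcal(); print(c["fx"],c["cx"],c["cy"])
im=grab_frame("wrist"); cv2.imwrite("pics/w3.png",im)
cv2.imwrite("pics/v3.png",cv2.resize(im[20:320,110:410],None,fx=2,fy=2,interpolation=cv2.INTER_CUBIC))
T=s["tcp_pos"]; 
print("hole top pred",proj(c,T+M@[0,0,-.0324]), "shaft pred",proj(c,[.55,.158,.19]),proj(c,[.55,.158,.12]))
for q in((1,1),(1,-1),(-1,-1),(-1,1)): print(q,np.round(proj(c,T+M@[.018*q[0],.018*q[1],-.0324]),1))
```

```text
[0.48790049 0.12686434 0.25817   ] [ 3.06369987e+00  6.95021755e-01 -4.83667860e-06] 25.563228851637703 -1.578435912855932 [-0.68340638 -0.31508881 -1.35752927]
266.8023564652631 259.562730170307 190.42807842913754
hole top pred (np.float64(259.650647867431), np.float64(267.2650387031877)) shaft pred (np.float64(257.74156344852156), np.float64(114.06696203344)) (np.float64(258.1451771925674), np.float64(113.83624397687105))
(1, 1) [299.2 232.4]
(1, -1) [220.1 232.5]
(-1, -1) [223.1 299.5]
(-1, 1) [296.2 299.4]
```

View pics/v3.png

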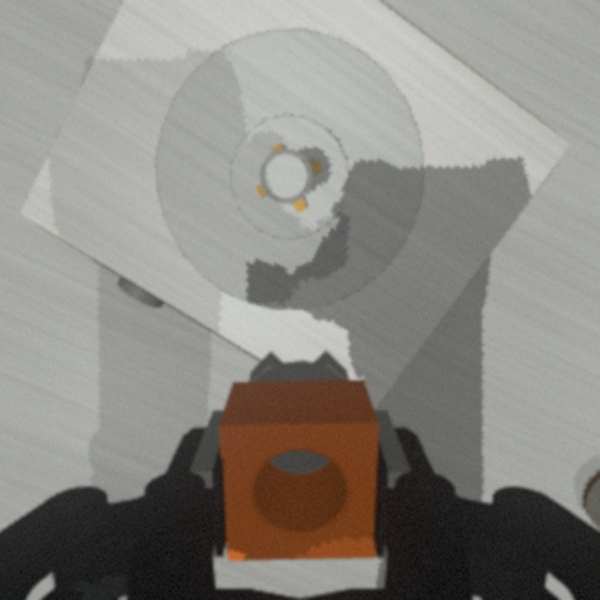

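The view looks straight down on the shaft, whose top is at about (253.5,107.5). The brass arms show at about (249,94), (268,103), (260,122) and (241,114), roughly −22° about tool z. I'll refine both.

Run:
```python
from h import *
im=cv2.imread("pics/w3.png"); s=telemetry.get_obs(); c=wristcal(); M=R.from_rotvec(s["orientation"]).as_matrix(); T=np.array(s["tcp_pos"])
S=8; o=(225,80); cr=cv2.resize(im[80:135,225:285],None,fx=S,fy=S,interpolation=cv2.INTER_CUBIC)
g=cv2.GaussianBlur(cv2.cvtColor(cr,cv2.COLOR_BGR2GRAY),(0,0),4)
h=cv2.HoughCircles(g,cv2.HOUGH_GRADIENT_ALT,1.5,10,param1=80,param2=.6,minRadius=70,maxRadius=140)
pix=lambda x,y:((x+.5)/S-.5+o[0],(y+.5)/S-.5+o[1])
if h is not None:
    for x,y,rr in h.reshape(-1,3)[:6]: print("circ",np.round(pix(x,y),2),rr/S, "world@.19",np.round(atz(c,*pix(x,y),.19),4))
hs=cv2.cvtColor(im,cv2.COLOR_BGR2HSV); m=cv2.inRange(hs,(8,90,60),(32,255,255)); z=np.zeros_like(m); z[80:135,225:285]=m[80:135,225:285]
n,l,st,ce=cv2.connectedComponentsWithStats(z)
P=[ce[i] for i in range(1,n) if st[i,4]>5]
W=np.array([atz(c,*p,.13) for p in P]); print("brass world\n",np.round(W,4)); 
ctr=W.mean(0); print("centre",ctr); v=(M.T@(W-ctr).T).T; print(np.degrees(np.arctan2(v[:,1],v[:,0])))
for p in ((.55,.1577),): pass
for C in (ctr[:2],atz(c,253.5,107.5,.19)[:2]): print("shift tool",M[:2,:2].T@(C-T[:2]),C)
```

```text
brass world
 [[0.5632 0.1747 0.13  ]
 [0.563  0.154  0.13  ]
 [0.5414 0.1736 0.13  ]
 [0.5434 0.1534 0.13  ]]
centre [0.55272877 0.16391617 0.13      ]
[ -20.3397865    69.54745368 -114.03808913  157.21171399]
shift tool [ 0.07446693 -0.00543646] [0.55272877 0.16391617]
shift tool [ 0.07424593 -0.00449395] [0.55293631 0.1629706 ]
```

Call:
apply_moves([
  [0,0,0,0.024,-0.002,0,-1],
  [0,0,0,0.025,-0.0015,0,-1],
  [0,0,0,0.025,-0.0015,0,-1],
  [0,0,-1,0,0,0.01,-1],
  [0,0,-1,0,0,0.01,-1],
  [0,0,-1,0,0,0.008,-1],
  [0,0,-0.65,0,0,0,-1],
  [0,0,0,0,0,0,-1],
])

```text
clock: 8.13
tcp_pos: [0.5522, 0.1631, 0.2294]
orientation: [-2.874, -1.268, 0.002]
contact_force: [0.1, -0.7, -0.8]
grip_width: 0.0357
gripper_force: 49.9
```

Run:
```python
from h import *
s=telemetry.get_obs(); M=R.from_rotvec(s["orientation"]).as_matrix(); T=np.array(s["tcp_pos"])
print(T,np.degrees(np.arctan2(M[1,0],M[0,0])),s["joints"][6],s["contact_force"],M[:2,:2].T@(np.array([.5527,.1634])-T[:2]))
im=grab_frame("side");ct=calibration("side")
u,v=map(int,proj(ct,[.5527,.1634,.2])); print(u,v)
a=cv2.resize(im[v-50:v+50,u-40:u+40],(480,600),interpolation=cv2.INTER_CUBIC)
for z,col in((.19,(0,255,0)),(.12,(255,0,0)),(T[2]-.0296,(0,0,255))):
    for P in ([.5527,.1634,z],):
        q=proj(ct,P); cv2.circle(a,(int((q[0]-u+40.5)*6),int((q[1]-v+50.5)*6)),3,col,-1)
cv2.imwrite("pics/v4.png",a)
```

```text
[0.55217881 0.16313332 0.22935329] 47.61807845623173 -1.280795093897348 [ 0.14523883 -0.72083429 -0.81345168] [0.00054831 0.00020523]
225 181
```

View pics/v4.png

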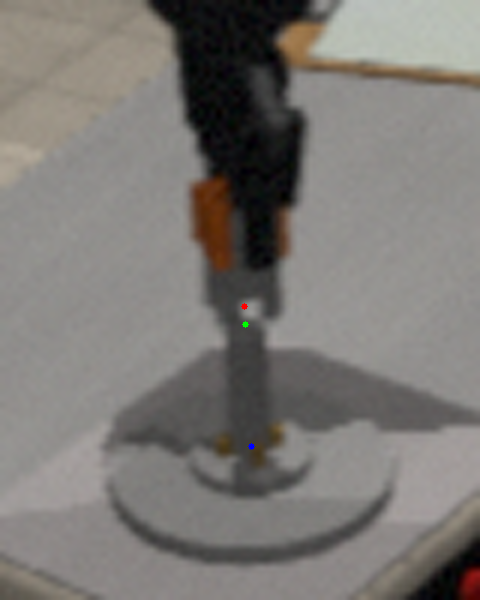

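The side view shows the sleeve just above the shaft and centred on the shaft axis (upscaled columns 243 and 249, matching the projected lean of the axis). I'll lower it gently.

Call:
apply_moves([
  [0,0,0,0,0,0.004,-1],
  [0,0,0,0,0,0.003,-1],
  [0,0,0,0,0,0.002,-1],
  [0,0,0,0,0,0.001,-1],
  [0,0,0,0,0,0.001,-1],
  [0,0,0,0,0,0.001,-1],
  [0,0,0,0,0,0.001,-1],
  [0,0,0,0,0,0,-1],
])

```text
clock: 8.85
tcp_pos: [0.5524, 0.1633, 0.217]
orientation: [2.875, 1.265, -0.0]
contact_force: [0.4, -0.3, -1.6]
grip_width: 0.0352
gripper_force: 49.9
```

Call:
apply_moves([
  [0,0,0,0,0,0.001,-1],
  [0,0,0,0,0,0.001,-1],
  [0,0,0,0,0,0.001,-1],
  [0,0,0,0,0,0.001,-1],
  [0,0,0,0,0,0.001,-1],
  [0,0,0,0,0,0.001,-1],
  [0,0,0,0,0,0.001,-1],
  [0,0,0,0,0,0,-1],
])

```text
clock: 9.52
tcp_pos: [0.5523, 0.1633, 0.2099]
orientation: [-2.875, -1.266, 0.001]
contact_force: [-0.1, 0.9, -2.3]
grip_width: 0.0355
gripper_force: 49.9
```

Call:
apply_moves([
  [0,0,0,0,0,0.002,-1],
  [0,0,0,0,0,0.003,-1],
  [0,0,0,0,0,0.003,-1],
  [0,0,0,0,0,0.003,-1],
  [0,0,0,0,0,0.003,-1],
  [0,0,0,0,0,0.003,-1],
  [0,0,0,0,0,0.003,-1],
  [0,0,0,0,0,0,-1],
])

```text
clock: 10.18
tcp_pos: [0.5521, 0.1632, 0.1894]
orientation: [-2.875, -1.265, 0.002]
contact_force: [-0.1, -0.2, -1.5]
grip_width: 0.0354
gripper_force: 49.9
```

Call:
apply_moves([
  [0,0,0,0,0,0.002,-1],
  [0,0,0,0,0,0.003,-1],
  [0,0,0,0,0,0.003,-1],
  [0,0,0,0,0,0.003,-1],
  [0,0,0,0,0,0.003,-1],
  [0,0,0,0,0,0.003,-1],
  [0,0,0,0,0,0.002,-1],
  [0,0,0,0,0,0,-1],
])

```text
clock: 10.85
tcp_pos: [0.5522, 0.1632, 0.1706]
orientation: [-2.875, -1.265, 0.001]
contact_force: [0.4, 0.3, -1.3]
grip_width: 0.0354
gripper_force: 50.0
```

Call:
apply_moves([
  [0,0,0,0,0,0.001,-1],
  [0,0,0,0,0,0.001,-1],
  [0,0,0,0,0,0.001,-1],
  [0,0,0,0,0,0.001,-1],
  [0,0,0,0,0,0.001,-1],
  [0,0,0,0,0,0.001,-1],
  [0,0,0,0,0,0.001,-1],
  [0,0,0,0,0,0.001,-1],
])

```text
clock: 11.52
tcp_pos: [0.5525, 0.1633, 0.1631]
orientation: [2.875, 1.265, 0.0]
contact_force: [-0.6, -0.2, -1.0]
grip_width: 0.0359
gripper_force: 50.0
```

Call:
apply_moves([
  [0,0,0,0,0,0.001,-1],
  [0,0,0,0,0,0.001,-1],
  [0,0,0,0,0,0.0005,-1],
  [0,0,0,0,0,0.0005,-1],
  [0,0,0,0,0,0.0005,-1],
  [0,0,0,0,0,0.0005,-1],
  [0,0,0,0,0,0,-1],
  [0,0,0,0,0,0,-1],
])

```text
clock: 12.18
tcp_pos: [0.5525, 0.1633, 0.1592]
orientation: [2.875, 1.265, 0.0]
contact_force: [0.8, -1.4, -1.3]
grip_width: 0.0356
gripper_force: 50.0
```

Underside is at about 0.1296 with no upward force yet, so I'll keep lowering in small steps.

Call:
apply_moves([
  [0,0,0,0,0,0.0005,-1],
  [0,0,0,0,0,0.0005,-1],
  [0,0,0,0,0,0.0005,-1],
  [0,0,0,0,0,0.0005,-1],
  [0,0,0,0,0,0,-1],
  [0,0,0,0,0,0,-1],
  [0,0,0,0,0,0,-1],
  [0,0,0,0,0,0,-1],
])

```text
clock: 12.85
tcp_pos: [0.5525, 0.1633, 0.1572]
orientation: [2.875, 1.265, 0.0]
contact_force: [-0.9, 0.6, -0.6]
grip_width: 0.0354
gripper_force: 50.0
```

Call:
apply_moves([
  [0,0,0,0,0,0.0005,-1],
  [0,0,0,0,0,0.0005,-1],
  [0,0,0,0,0,0.0005,-1],
  [0,0,0,0,0,0.0005,-1],
  [0,0,0,0,0,0.0005,-1],
  [0,0,0,0,0,0.0005,-1],
  [0,0,0,0,0,0.0005,-1],
  [0,0,0,0,0,0,-1],
])

```text
clock: 13.52
tcp_pos: [0.5524, 0.1633, 0.1535]
orientation: [2.875, 1.265, -0.0]
contact_force: [-0.3, 0.2, -1.6]
grip_width: 0.0355
gripper_force: 50.0
```

Call:
apply_moves([
  [0,0,0,0,0,0.0005,-1],
  [0,0,0,0,0,0.0005,-1],
  [0,0,0,0,0,0.0005,-1],
  [0,0,0,0,0,0.0005,-1],
  [0,0,0,0,0,0.0005,-1],
  [0,0,0,0,0,0,-1],
  [0,0,0,0,0,0,-1],
  [0,0,0,0,0,0,-1],
])

```text
clock: 14.18
tcp_pos: [0.5525, 0.1634, 0.1512]
orientation: [2.875, 1.265, 0.0]
contact_force: [0.2, -0.3, -0.8]
grip_width: 0.0353
gripper_force: 50.0
```

Call:
apply_moves([
  [0,0,0,0,0,0.0005,-1],
  [0,0,0,0,0,0,-1],
  [0,0,0,0,0,0.0005,-1],
  [0,0,0,0,0,0,-1],
  [0,0,0,0,0,0.0003,-1],
  [0,0,0,0,0,0,-1],
  [0,0,0,0,0,0,-1],
  [0,0,0,0,0,0,-1],
])

```text
clock: 14.85
tcp_pos: [0.5525, 0.1633, 0.1499]
orientation: [2.875, 1.265, 0.0]
contact_force: [0.5, -0.5, -2.4]
grip_width: 0.0354
gripper_force: 50.0
```

Call:
apply_moves([
  [0,0,0,0,0,0.0004,-1],
  [0,0,0,0,0,0,-1],
  [0,0,0,0,0,0.0004,-1],
  [0,0,0,0,0,0,-1],
  [0,0,0,0,0,0,-1],
  [0,0,0,0,0,0,-1],
  [0,0,0,0,0,0,-1],
  [0,0,0,0,0,0,-1],
])

```text
clock: 15.52
tcp_pos: [0.5527, 0.1634, 0.1496]
orientation: [2.875, 1.265, 0.001]
contact_force: [-2.3, -1.7, 5.3]
grip_width: 0.0353
gripper_force: 50.6
```

Contact (5 N) comes at exactly the home height, so I'll release and retreat straight up.

Call:
apply_moves([
  [0,0,0,0,0,0,-0.1],
  [0,0,0,0,0,0,0.1],
  [0,0,0,0,0,0,0.5],
  [0,0,0,0,0,0,0.8],
  [0,0,0,0,0,0,0.8],
  [0,0,0,0,0,0,0.8],
  [0,0,0,0,0,0,0.8],
  [0,0,0,0,0,0,0.8],
])

```text
clock: 16.18
tcp_pos: [0.5525, 0.1633, 0.149]
orientation: [-2.875, -1.265, -0.0]
contact_force: [0.5, -0.2, -0.2]
grip_width: 0.077
gripper_force: 0.0
```

Call:
apply_moves([
  [0,0,0,0,0,-0.005,0.8],
  [0,0,0,0,0,-0.015,0.8],
  [0,0,0,0,0,-0.03,0.8],
  [0,0,0,0,0,-0.03,0.8],
  [0,0,0,0,0,-0.03,0.8],
  [0,0,0,0,0,-0.02,0.8],
  [0,0,0,-0.03,0,0,0.8],
  [0,0,0,-0.03,0,0,0.8],
])

```text
clock: 16.85
tcp_pos: [0.5126, 0.1203, 0.281]
orientation: [-2.874, -1.269, -0.006]
contact_force: [-0.4, -1.0, -1.0]
grip_width: 0.0772
gripper_force: 0.0
```

Run:
```python
from h import *
s=telemetry.get_obs(); print(s["tcp_pos"],s["contact_force"])
im=grab_frame("side");w=grab_frame("wrist");t=grab_frame("top")
o=np.zeros((600,800,3),np.uint8); o[:,:400]=cv2.resize(im[150:270,185:265],(400,600),interpolation=cv2.INTER_CUBIC)
o[:300,400:]=cv2.resize(w,(400,300)); o[300:,400:]=cv2.resize(t,(400,300)); cv2.imwrite("pics/v5.png",o)
```

```text
[0.51264757 0.1203258  0.28100404] [-0.35920561 -1.00973039 -1.04572374]
```

View pics/v5.png

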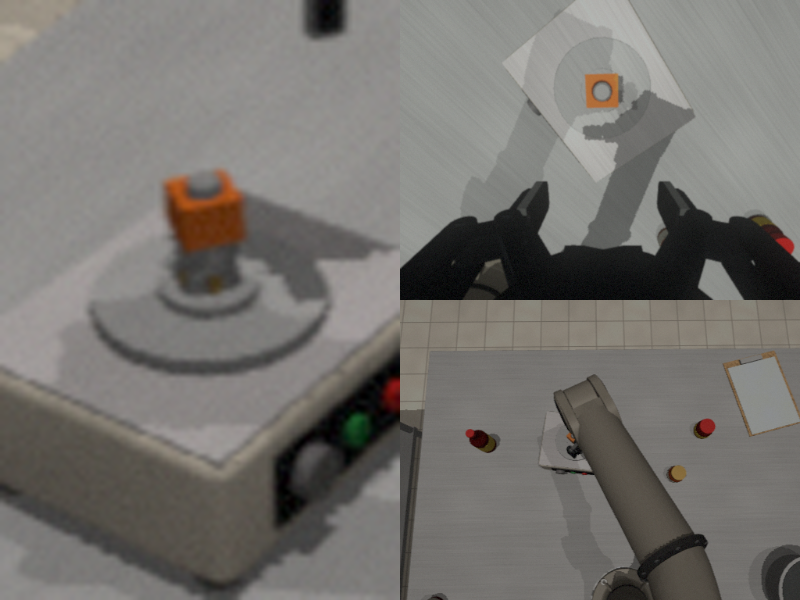

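The sleeve sits upright at (205,230) in the side crop, with the brass arms in its slots and the shaft top standing out. The gripper is clear, and the jars and bottle have not moved.

```bash
python3 -c "
from bench import order; print(order.hand_in())"
```

```text
the job is handed in; nothing more can be done
None
```

The sleeve is seated upright on the flange with its slots over the drive cross and has been let go; I turned it to match the cross as seen by camera, it went down with no more than about 5 N showing in the force readings, the jars and bottle were left alone, and the job is handed in (no verdict was returned).

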